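# Wind the board holder open and hold the hidden bolt head

## Task

Wind the hand crank of the board holder counter-clockwise (seen from above), two turns or a little less, until the sliding jaw is fully back against its end stop; do not shove the jaw itself. Then reach down through the gap that has opened behind the upright bracket, grip the hidden hexagonal bolt head, turn it until the spanner hanging on the nut at the front stands level, and keep holding it there so that it cannot turn back: finish while gripping the bolt head. Leave the bottle, the screwdriver and the parts tray where they are.

Things in the scene. Friction and masses are not known exactly. Their poses are not given: they have to be found in the camera images.
- holder: The board holder, a fixed fixture on a flat aluminium base plate 240 x 360 x 15 mm. Its origin is on the work surface below the bolt, in the rear face of the bracket; z up, x away from the robot (yaw up to 0.3 rad), y left. All mm below marked H are in this frame. Plate: x -70..170, y -240..120 H. A grey cover, top at z 45, runs in front of the bracket to the crank.
- bracket_top (a point): Middle of the top edge of the upright steel bracket, a plate x -8..0, y -30..30, top at z 132 H; this point is at (-4, 0, 132) H. A rest post 10 mm thick and 74 mm high stands under the spanner at x -19, y 75 H.
- crank_axis (a point): Point on the crank's vertical axis, at the top face of its hub: (-40, -190, 72) H. The hub is 26 mm in diameter; the crank's flat arm lies at z 58..66 H.
- crank (a joint): Angle of the hand crank (rad): 0 when its arm points along the holder's +x; grows counter-clockwise seen from above, up to 12.57 (two turns) at the end stop. It starts between 0 and 1.5. Turning it takes about 4 N at the knob; it stays where it is left.
- knob_mid (a point): Centre (half-way up) of the crank's upright black knob, a cylinder 22 mm in diameter, 44 mm tall (z 68..112 H), that spins freely on its pin, 48 mm from the crank's axis.
- jaw (a joint): Travel of the sliding jaw along the holder's +x (m), 25 mm per crank turn, 0 to 0.050 (fully back). Grey window frame, y -45..45, top at z 132 H, with a 10 mm thick lip towards the bracket: lip edge at x = 10 mm + travel (it covers the bolt head at the start), uprights at 42 mm + travel, foot (below z 39) at 38 mm + travel. Pushing it directly meets over 35 N.
- bolt_head (a point): Steel hexagon head behind the bracket, 24 mm across flats, 18 mm thick (x 10..28 H). Origin: its centre, at (19, 0, 110) H, also as it turns. Its x axis is the bolt's axis (holder's x); its y axis is normal to the flats that face left and right, upright, when the spanner is level. A 22 mm round collar fills the 10 mm between it and the bracket.
- bolt (a joint): Angle of the bolt about its axis (rad); head, nut and spanner turn as one. 0: spanner level; positive: its free end hangs down (a turn about the holder's -x). Unless held, the spanner's weight (about 0.07 N m) turns the bolt to its stop at 0.35; it can be turned up to -0.8 (free end raised).
- spanner_end (a point): Centre of the rounded free end of the spanner, 131 mm along the handle from the bolt's axis. Steel spanner fitted on the nut in front of the bracket: its handle lies at x -19 H and reaches 143 mm to the holder's +y when level, 15 mm high, 6 mm thick. At the start it hangs 0.35 rad (20 degrees) below level.
- flux: Bystander: blue plastic bottle, 44 mm in diameter, 85 mm tall, origin at the centre of its underside.
- driver: Bystander: screwdriver 170 mm long lying on the surface along its x axis.
- partsbox: Bystander: white open parts tray 110 x 80 x 30 mm, origin at the centre of its underside.

How it is judged:
On the way, in this order (a step that is already met when the one before it is completed fails the run):
1. the jaw is wound fully back (value of joint jaw above 0.046 m and value of joint crank above 11.5 rad), for 0.2 s.
2. the bolt head is gripped and the spanner is raised level (contact force between the fingers and bolt above 5 N and value of joint bolt between -0.13 and 0.13 rad and distance between the grasp point and bolt_head below 0.02 m), for 0.3 s.
At the end, for the whole second after the job is handed in: The jaw is wound back to within 5 mm of its end stop; the fingers grip the bolt head, centred within 20 mm of its middle, with more than 5 N, and the bolt stands still with the spanner within 0.13 rad (7 degrees) of level; the bottle, screwdriver and tray are within 30 mm of where they started (all of step 2 and value of joint jaw above 0.045 m and velocity of joint bolt between -0.1 and 0.1 rad/s and distance of each of flux, driver, partsbox from where it was at the start of the episode below 0.03 m); the arm keeps its last pose, push and grip.
It fails at once if the jaw is shoved directly (over 20 N) (contact force between any of the fingers, the arm and jaw above 20 N).
It fails at once if a bystander is disturbed (distance of any of flux, driver, partsbox from where it was at the start of the episode above 0.03 m).
It also fails if it takes over 64 s, if anything falls off the work surface, if the arm or the gripper's body presses on something with over 40 N, if the wrist force passes 120 N, or if a joint passes its speed limit or range.

## Robot

A 6-joint arm with a two-finger parallel gripper is mounted at the origin on the work surface. World frame = base frame: x ahead of the robot, y to its left, z up, the work surface at z = 0. Lengths are in m, angles in rad, forces in N, time in s.
With the tool pointing down it reaches from about 0.275 to 0.825 m from the base axis. Payload 4.9 kg.
Tool frame: the origin (TCP) lies at the very end of the fingers, on their centre line; the grasp point (between the pads) lies 19 mm behind it; z points along the fingers, y is the direction in which the jaws open and shut (so a half turn about z gives the same grasp; the last joint's range is limited). The gripper opens to 85 mm and grips with 20 to 120 N. Pads are 22 mm wide; open, the fingers measure 114 mm over their backs; the gripper's body (76 mm by 85 mm) begins 54 mm behind the grasp point. The pads swing forward as they close: fully open they stand 13 mm farther back than shut.
Start: joints at [1.057, 0.326, -0.193, 1.052, 0, 1.437], TCP at [0.204, 0.511, 0.231] pointing down, gripper open.
Joint ranges: [-2.65, 2.65], [-0.97, 1.79], [-1.3, 1.35], [-1.93, 2.1], [-1.47, 1.37], [-3.14, 3.14]. Speed limits (rad/s): [2.57, 2.57, 3.14, 3.14, 3.14, 3.14].

## Interface

Orientations are given as a rotation vector (axis times angle).
In Python, from cell import state, capture, finish_job gives the robot as it stands.
- The arm moves only by the tool drive_tool, never from a script. Its arguments are lists of equal length, an entry for each row: "offset": the shift along the tool's x, y, z in m, a list of three; "angular": the turn, a rotation vector about the tool's x, y, z in units of 5 degrees (1.0 is 5 degrees), a list of three. In form: {"offset": [[x, y, z], ...], "angular": [[rx, ry, rz], ...]}. A call has 1 to 8 rows; each row shifts and turns the pose as measured when the row begins, along the tool's axes as they then stand; what a row does not reach is not made up. A row lasts 1/12 s, in which the tool goes at most 41.7 mm and 7.16 degrees, less where a joint would pass 70% of its speed; a pose out of reach is approached as far as the arm can. A call with a gripper value outside its range is refused whole. "jaw" is the gripper command: -1 is shut, 1 is fully open, values between are in proportion, set as the call begins (left out, the last holds). The fingers move at their own pace and stop on an object; the grip force is fixed at half the most. Time passes only in rows, so rows that do not move let the fingers close. It gives the time, the measured TCP pose, the force and the opening at its end, in the units of the state.
- state(): the state, without advancing time (a new reading comes with each control period).
- capture(name): name is "side" or "top" or "wrist"; returns a dict with "pixels" (384x512x3 uint8, red, green, blue), "mtx" (3x3 intrinsics, pixels), "k1" (the pictures are not rectified: a ray, as slopes to the right and down, at radius r is drawn at 1 + k1 r^2 times it, then the intrinsics apply), "world_from_camera" (4x4, takes a point from camera to world coordinates). Camera axes: x right, y down, z forward; pixel columns grow to the right and rows downward; lengths in m; the calibration is good to about 2 mm. A picture is of the moment at which its call begins. There is no depth.
- finish_job(): hands the job in, once; it reports no verdict.
The state is a dict: "time_s": time; "joint_positions": joint angles; "qvel": joint speeds; "tau": joint torques, N m; "tcp_pos": TCP position; "orientation": TCP orientation; "force": force on the tool from outside, world axes, zero at the start; "ft_torque": the same for the moment, N m; "gripper_width": opening from 0.0 (shut) to 1.0 (fully open).
Only numpy, scipy, OpenCV 4.12 (cv2) and the standard library are available. Lean on these libraries where they do the work, as an engineer would, in place of code of your own. Each camera call takes 0.05 s, during which the arm holds its last target. There are 200 camera calls.

## Working session

There is one attempt and no reset: what is moved stays moved. The work goes in short steps, Python scripts to look and compute and a tool call to move; the robot and the scene stay as the last step left them, time stands still between calls to the robot, and variables do not carry over. Pictures are saved under pics/ and viewed, on a budget of 10 in all, crops included, one or two more only if the job needs it, and the job is handed in when it is done.

Besides the shell and the picture viewer there is one more tool, called as name(argument=value, ...) on one line, values as JSON. drive_tool: Moves the arm, as the interface text tells. Its arguments: {"type":"object","properties":{"offset":{"type":"array","items":{"type":"array","items":{"type":"number"}}},"angular":{"type":"array","items":{"type":"array","items":{"type":"number"}}},"jaw":{"type":"number"}},"required":["offset","angular"]}

```bash
mkdir -p pics; ls; cat > h.py <<'E'
import numpy as np, cv2
from cell import state, capture, finish_job
from scipy.spatial.transform import Rotation as R
def ray(c,u,v):
    d=cv2.undistortPoints(np.array([[[u,v]]],float),c["mtx"],np.array([c["k1"],0,0,0,0.]))[0,0]
    T=c["world_from_camera"]; r=T[:3,:3]@np.array([d[0],d[1],1.]); return T[:3,3],r/np.linalg.norm(r)
def plane(c,u,v,z):
    o,r=ray(c,u,v); return o+r*(z-o[2])/r[2]
def proj(c,p):
    T=np.linalg.inv(c["world_from_camera"]); q=T[:3,:3]@np.asarray(p)+T[:3,3]
    x,y=q[:2]/q[2]; s=1+c["k1"]*(x*x+y*y); k=c["mtx"]; return k[0,0]*x*s+k[0,2],k[1,1]*y*s+k[1,2]
E
python3 - <<'E'
from h import *
ims=[]
for n in("top","side"):
    c=capture(n); c["pixels"]=np.asarray(c["pixels"]); np.save(f"{n}.npy",c,allow_pickle=True)
    cv2.imwrite(f"pics/{n}0.png",cv2.cvtColor(c["pixels"],cv2.COLOR_RGB2BGR)); print(n,c["mtx"],c["k1"],c["world_from_camera"])
print(state())
E
```

```text
pics
top [[401.68274719   0.         256.40566978]
 [  0.         401.68274719 192.14001271]
 [  0.           0.           1.        ]] -0.12688910293534342 [[ 0.00834923 -0.99663511  0.08153987  0.36049445]
 [-0.99995705 -0.00799328  0.00469075 -0.00652056]
 [-0.00402319 -0.08157553 -0.99665904  1.27618668]
 [ 0.          0.          0.          1.        ]]
side [[452.72101731   0.         253.32382316]
 [  0.         452.72101731 197.53582676]
 [  0.           0.           1.        ]] -0.03734059797156797 [[ 0.9635857  -0.16962751  0.20671018  0.20771954]
 [-0.26736888 -0.59945577  0.75443135 -0.91561759]
 [-0.0040587  -0.78222713 -0.62298013  0.8733019 ]
 [ 0.          0.          0.          1.        ]]
{'time_s': 0.1, 'joint_positions': array([ 1.05681423e+00,  3.26870698e-01, -1.93484823e-01,  1.05196319e+00,
        3.38694800e-05,  1.43661975e+00]), 'qvel': array([ 0.00099714, -0.00111634,  0.00303828,  0.001389  , -0.00055855,
       -0.00058865]), 'tau': array([ 4.71131771e-04, -4.44240010e+01,  2.63038749e+01,  7.88530422e-03,
       -1.38120749e-04,  8.38369630e-06]), 'tcp_pos': array([0.20362432, 0.51037464, 0.23057925]), 'orientation': array([-5.92920051e-01, -3.08460658e+00,  2.24955407e-03]), 'force': array([0.00482907, 0.83645445, 0.93319533]), 'ft_torque': array([ 0.028678  ,  0.00783224, -0.01801438]), 'gripper_width': 0.9994366393003234}
```

View pics/top0.png

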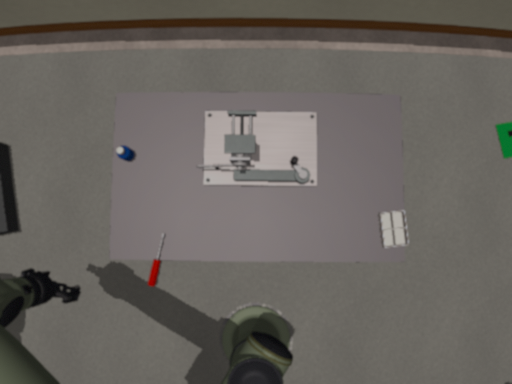

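View pics/side0.png

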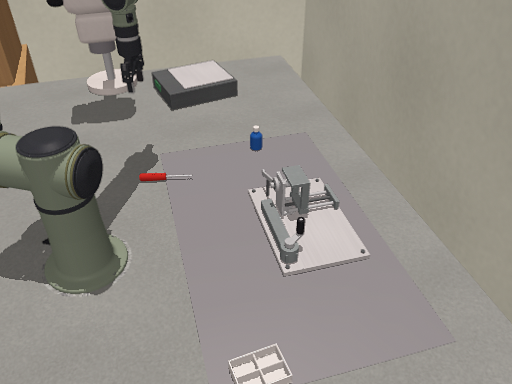

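The top view shows the plate at about (203..317, 111..187), the hub near (302,174), the knob at (294,160), the bottle at (124,152), the driver at (157,260) and the tray at (394,229). The side view shows the knob at (300,226). Next I fit the plate and check the features.

```bash
python3 - <<'E'
from h import *
T=np.load("top.npy",allow_pickle=True).item(); S=np.load("side.npy",allow_pickle=True).item()
im=T["pixels"]; hsv=cv2.cvtColor(im,cv2.COLOR_RGB2HSV)
g=im.mean(2); m=np.zeros(g.shape,np.uint8); m[100:196,196:325]=(g[100:196,196:325]>135)*255
m=cv2.morphologyEx(m,cv2.MORPH_CLOSE,np.ones((3,3)))
cs=max(cv2.findContours(m,0,2)[0],key=cv2.contourArea); hull=cv2.convexHull(cs)[:,0]
w=np.array([plane(T,u,v,.015)[:2] for u,v in hull],np.float32)
(c,sz,a)=cv2.minAreaRect(w); print("plate",c,sz,a)
print("patch",im[130,270],im[130,350])
bx=cv2.boxPoints((c,sz,a)); print(bx)
# yaw estimate from left/right/top edges
for cam,n,box in((T,"top",(280,310,145,172)),(S,"side",(290,312,210,240))):
    x0,x1,y0,y1=box; p=cam["pixels"][y0:y1,x0:x1].mean(2)<40
    ys,xs=np.nonzero(p); print(n,"knob px",xs.min()+x0,xs.max()+x0,ys.min()+y0,ys.max()+y0,xs.mean()+x0,ys.mean()+y0,plane(cam,xs.mean()+x0,ys.mean()+y0,.09))
big=[]
for cam,(x0,y0,x1,y1) in((T,(190,100,325,195)),(S,(235,150,380,275))):
    big.append(cv2.resize(cam["pixels"][y0:y1,x0:x1],(560,400),interpolation=cv2.INTER_CUBIC))
cv2.imwrite("pics/z0.png",cv2.cvtColor(np.vstack([cv2.resize(b,(420,299)) for b in big]),cv2.COLOR_RGB2BGR))
E
```

```text
plate (0.6058180332183838, -0.009666621685028076) (0.36137375235557556, 0.23849058151245117) 89.85638427734375
patch [175 167 164] [114 107 107]
[[ 0.48612022 -0.19005403]
 [ 0.7246101  -0.19065183]
 [ 0.72551584  0.17072079]
 [ 0.48702598  0.17131859]]
top knob px 292 294 161 163 292.85714285714283 162.28571428571428 [ 0.54783004 -0.10900496  0.09      ]
side knob px 297 303 217 233 299.98989898989896 225.83838383838383 [ 0.55197083 -0.11247181  0.09      ]
```

View pics/z0.png

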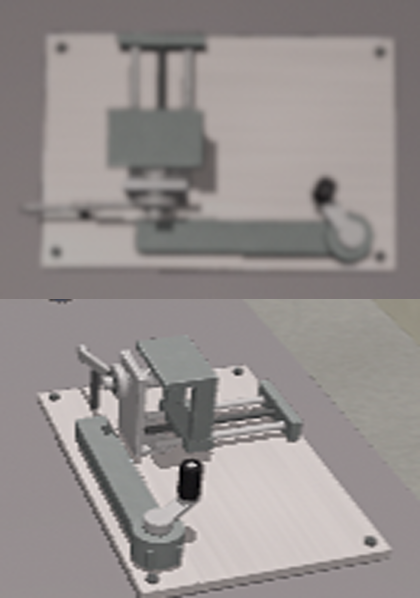

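Plate size checks out at 361 x 238 mm. That puts the holder origin at about (0.556, 0.050) with yaw near 0, the crank axis at (0.516, -0.139) and the knob at about (0.552, -0.111), so the crank stands at about 0.65 rad. I align the tool and travel there.

drive_tool(offset=[[0,0,0],[0,0,0],[0,0,0],[0,0,0],[0,0,0]], angular=[[0,0,-1.1],[0,0,-1.1],[0,0,-1.1],[0,0,-1.1],[0,0,0]], jaw=0.3)

```text
time_s: 0.52
tcp_pos: [0.2027, 0.5087, 0.2282]
orientation: [0.034, -3.138, 0.009]
force: [0.8, -1.1, -0.7]
gripper_width: 0.65
```

drive_tool(offset=[[-0.019,-0.034,0],[-0.019,-0.034,0],[-0.019,-0.034,0],[-0.019,-0.034,0],[-0.019,-0.034,0],[-0.019,-0.034,0],[-0.019,-0.034,0],[-0.019,-0.034,0]], angular=[[0,0,0],[0,0,0],[0,0,0],[0,0,0],[0,0,0],[0,0,0],[0,0,0],[0,0,0]])

```text
time_s: 1.18
tcp_pos: [0.3604, 0.2348, 0.2262]
orientation: [0.027, -3.136, 0.008]
force: [1.2, 0.4, -0.9]
gripper_width: 0.649
```

drive_tool(offset=[[-0.019,-0.034,0],[-0.019,-0.034,0],[-0.019,-0.034,0],[-0.019,-0.034,0],[-0.019,-0.034,0],[-0.019,-0.034,0],[-0.019,-0.034,0],[-0.019,-0.034,0]], angular=[[0,0,0],[0,0,0],[0,0,0],[0,0,0],[0,0,0],[0,0,0],[0,0,0],[0,0,0]])

```text
time_s: 1.85
tcp_pos: [0.5179, -0.0516, 0.2266]
orientation: [-0.01, -3.137, 0.006]
force: [0.8, 0.4, -0.9]
gripper_width: 0.651
```

drive_tool(offset=[[-0.017,-0.03,0.01],[-0.017,-0.029,0.01],[0,0,0]], angular=[[0,0,0],[0,0,0],[0,0,0]])

```text
time_s: 2.1
tcp_pos: [0.5559, -0.1214, 0.2057]
orientation: [-0.035, -3.141, 0.01]
force: [0.0, 0.1, 0.5]
gripper_width: 0.647
```

```bash
python3 - <<'E'
from h import *
c=capture("wrist"); c["pixels"]=np.asarray(c["pixels"]); np.save("w1.npy",c,allow_pickle=True)
im=c["pixels"].copy(); s=state(); print(s["tcp_pos"],s["orientation"],c["world_from_camera"])
for p in((.516,-.139,.072),(.554,-.110,.112),(.554,-.110,.09)):
    q=proj(c,p); print(q); cv2.circle(im,tuple(int(round(t)) for t in q),4,(255,0,0),1)
cv2.imwrite("pics/w1.png",cv2.cvtColor(im,cv2.COLOR_RGB2BGR))
E
```

```text
[ 0.5545203  -0.11911398  0.20606445] [-0.03322557 -3.13913418  0.00740263] [[ 0.0234504   0.96267856  0.26962951  0.48631937]
 [ 0.99970224 -0.02076096 -0.01282235 -0.11800042]
 [-0.00674603  0.26984992 -0.96287876  0.34862484]
 [ 0.          0.          0.          1.        ]]
(np.float64(237.29062315357768), np.float64(143.21384748406948))
(np.float64(271.1642954246786), np.float64(194.57116457382807))
(np.float64(270.2458224082796), np.float64(187.76647112644005))
```

View pics/w1.png

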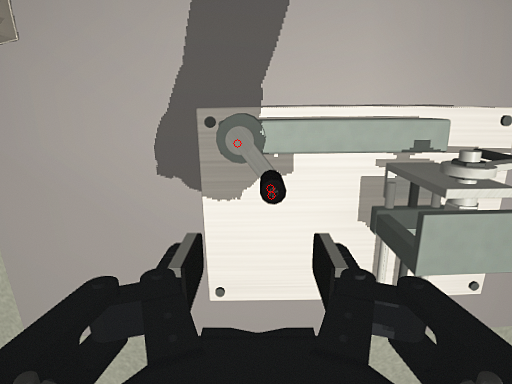

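Wrist view: the hub disc is near (238,139), the crank arm runs down to the knob, and the knob spans about (260..286, 170..205). My projected points land within about 4 px. I refine using the knob's dark blob and the plate edges.

```bash
python3 - <<'E'
from h import *
c=np.load("w1.npy",allow_pickle=True).item(); im=c["pixels"]; g=im.mean(2).astype(np.uint8)
m=np.zeros_like(g); m[160:215,250:300]=(g[160:215,250:300]<45)*255
k=max(cv2.findContours(m,0,2)[0],key=cv2.contourArea); x,y,w,h=cv2.boundingRect(k); print("knob",x,y,w,h,cv2.minAreaRect(k))
M=cv2.moments(k); u,v=M["m10"]/M["m00"],M["m01"]/M["m00"]; print(u,v,plane(c,u,v,.092))
# plate screws: dark dots near corners
m=((g<90)*255).astype(np.uint8)
for (a,b) in((210,122),(220,292),(474,286),(507,120)):
    s=m[b-9:b+9,max(0,a-9):a+9]; ys,xs=np.nonzero(s); print("screw",xs.mean()+a-9,ys.mean()+b-9,plane(c,xs.mean()+a-9,ys.mean()+b-9,.016))
ci=cv2.HoughCircles(cv2.GaussianBlur(g,(3,3),0)[100:180,200:280],cv2.HOUGH_GRADIENT,1,5,param1=80,param2=12,minRadius=11,maxRadius=30)
if ci is not None:
    for q in ci[0][:6]: print("circ",q[0]+200,q[1]+100,q[2],plane(c,q[0]+200,q[1]+100,.072),plane(c,q[0]+200,q[1]+100,.045))
E
```

```text
knob 260 170 26 34 ((271.0500183105469, 186.6500244140625), (32.88768768310547, 24.981992721557617), 71.56504821777344)
271.8574784651527 186.82276168102322 [ 0.55264983 -0.10863489  0.092     ]
screw 209.71134020618555 121.76288659793815 [ 0.49814228 -0.1721977   0.016     ]
screw 219.9375 290.4375 [ 0.70697079 -0.17321219  0.016     ]
screw 473.1333333333333 285.2 [0.71062624 0.15691763 0.016     ]
screw 504.7391304347826 119.8913043478261 [0.49991901 0.15747904 0.016     ]
circ 244.5 135.5 29.4 [ 0.5091882  -0.13217549  0.072     ] [ 0.51142031 -0.13355905  0.045     ]
circ 238.5 140.5 14.3 [ 0.51356488 -0.13779847  0.072     ] [ 0.51622419 -0.13973086  0.045     ]
circ 245.5 141.5 19.4 [ 0.51462357 -0.13144789  0.072     ] [ 0.51738621 -0.13276044  0.045     ]
circ 233.5 142.5 17.0 [ 0.51526701 -0.1424377   0.072     ] [ 0.51809245 -0.1448229   0.045     ]
circ 245.5 128.5 15.8 [ 0.5029561  -0.13106077  0.072     ] [ 0.50457993 -0.13233553  0.045     ]
```

drive_tool(offset=[[0.0025,0.01,0.02],[0,0,0.03],[0,0,0.03],[0,0,0.03],[0,0,0.015],[0,0,0]], angular=[[0,0,-0.24],[0,0,0],[0,0,0],[0,0,0],[0,0,0],[0,0,0]])

```text
time_s: 2.65
tcp_pos: [0.5509, -0.1056, 0.0787]
orientation: [-0.015, -3.141, 0.005]
force: [-0.6, 0.5, -0.2]
gripper_width: 0.651
```

drive_tool(offset=[[-0.001,-0.003,0],[0,0,0]], angular=[[0,0,0],[0,0,0]])

```text
time_s: 2.82
tcp_pos: [0.5505, -0.1068, 0.079]
orientation: [-0.014, -3.139, 0.003]
force: [0.7, 0.2, -1.1]
gripper_width: 0.653
```

drive_tool(offset=[[0,0,0],[0,0,0],[0,0,0],[0,0,0],[0,0,0],[0,0,0]], angular=[[0,0,0],[0,0,0],[0,0,0],[0,0,0],[0,0,0],[0,0,0]], jaw=-1)

```text
time_s: 3.32
tcp_pos: [0.5526, -0.1077, 0.0829]
orientation: [0.016, 3.139, -0.008]
force: [0.7, -1.4, -3.7]
gripper_width: 0.237
```

```bash
cat > circ.py <<'E'
import sys; from h import *
C=np.array([.5138,-.138]); n=int(sys.argv[1]); s=float(sys.argv[2])
st=state(); M=R.from_rotvec(st["orientation"]).as_matrix(); d=st["tcp_pos"][:2]-C
a=np.arctan2(d[1],d[0]); print("ang",round(a,3),"r",round(np.hypot(*d),4),st["tcp_pos"],st["force"].round(1),st["gripper_width"])
o=[]; p=st["tcp_pos"][:2]
for i in range(n):
    q=C+.048*np.array([np.cos(a+s*(i+1)),np.sin(a+s*(i+1))]); w=M.T@np.array([*(q-p),0]); p=q
    o.append([round(float(w[0]),3),round(float(w[1]),3),0])
print(o)
E
python3 circ.py 5 0.2
```

```text
ang 0.663 r 0.0492 [ 0.55258951 -0.1077383   0.08291596] [ 0.7 -1.4 -3.7] 0.23679211447718507
[[0.008, 0.006, 0], [0.008, 0.005, 0], [0.009, 0.004, 0], [0.009, 0.002, 0], [0.01, -0.0, 0]]
```

drive_tool(offset=[[0.007,0.007,0],[0.008,0.005,0],[0.009,0.004,0],[0.009,0.002,0]], angular=[[0,0,0],[0,0,0],[0,0,0],[0,0,0]])

```text
time_s: 3.65
tcp_pos: [0.5233, -0.0908, 0.0829]
orientation: [0.019, 3.131, -0.012]
force: [3.2, -2.9, -7.6]
gripper_width: 0.238
```

```bash
python3 circ.py 8 0.25
```

```text
ang 1.372 r 0.0481 [ 0.52329083 -0.09082726  0.08293062] [ 3.2 -2.9 -7.6] 0.2375299469627733
[[0.012, 0.001, 0], [0.012, -0.002, 0], [0.011, -0.005, 0], [0.009, -0.008, 0], [0.007, -0.01, 0], [0.004, -0.011, 0], [0.002, -0.012, 0], [-0.001, -0.012, 0]]
```

drive_tool(offset=[[0.012,0.001,0],[0.012,-0.002,0],[0.011,-0.005,0],[0.009,-0.008,0],[0.007,-0.01,0],[0.004,-0.011,0],[0.002,-0.012,0],[-0.001,-0.012,0]], angular=[[0,0,0],[0,0,0],[0,0,0],[0,0,0],[0,0,0],[0,0,0],[0,0,0],[0,0,0]])

```text
time_s: 4.32
tcp_pos: [0.4678, -0.1433, 0.0828]
orientation: [0.007, 3.115, 0.004]
force: [2.9, 5.1, -4.8]
gripper_width: 0.239
```

```bash
python3 circ.py 8 0.25
```

```text
ang -3.027 r 0.0463 [ 0.46783746 -0.14330167  0.08281117] [ 2.9  5.1 -4.8] 0.2388381491673624
[[-0.001, -0.012, 0], [-0.006, -0.011, 0], [-0.008, -0.009, 0], [-0.01, -0.007, 0], [-0.011, -0.004, 0], [-0.012, -0.001, 0], [-0.012, 0.002, 0], [-0.011, 0.005, 0]]
```

drive_tool(offset=[[-0.003,-0.012,0],[-0.006,-0.011,0],[-0.008,-0.009,0],[-0.01,-0.007,0],[-0.011,-0.004,0],[-0.012,-0.001,0],[-0.012,0.002,0],[-0.011,0.005,0]], angular=[[0,0,0],[0,0,0],[0,0,0],[0,0,0],[0,0,0],[0,0,0],[0,0,0],[0,0,0]])

```text
time_s: 4.98
tcp_pos: [0.5317, -0.1834, 0.0829]
orientation: [0.013, 3.137, 0.007]
force: [-3.3, -3.6, -2.2]
gripper_width: 0.241
```

```bash
python3 circ.py 8 0.25; python3 -c "
from h import *
print(R.from_rotvec(state()['orientation']).as_matrix().round(3))"
```

```text
ang -1.195 r 0.0489 [ 0.53174447 -0.1834419   0.08288666] [-3.3 -3.6 -2.2] 0.2411388748050322
[[-0.01, 0.007, 0], [-0.009, 0.008, 0], [-0.006, 0.01, 0], [-0.004, 0.011, 0], [-0.001, 0.012, 0], [0.002, 0.012, 0], [0.005, 0.011, 0], [0.008, 0.009, 0]]
[[-1.     0.008  0.004]
 [ 0.008  1.     0.005]
 [-0.004  0.005 -1.   ]]
```

drive_tool(offset=[[-0.01,0.006,0],[-0.009,0.008,0],[-0.006,0.01,0],[-0.004,0.011,0],[-0.001,0.012,0],[0.002,0.012,0],[0.005,0.011,0],[0.008,0.009,0]], angular=[[0,0,0],[0,0,0],[0,0,0],[0,0,0],[0,0,0],[0,0,0],[0,0,0],[0,0,0]])

```text
time_s: 5.65
tcp_pos: [0.55, -0.1046, 0.0828]
orientation: [0.018, 3.141, -0.015]
force: [-1.2, -7.3, -3.8]
gripper_width: 0.242
```

```bash
python3 circ.py 8 0.25
```

```text
ang 0.746 r 0.0493 [ 0.55002161 -0.10455482  0.08284273] [-1.2 -7.3 -3.8] 0.24234978782697936
[[0.01, 0.007, 0], [0.011, 0.005, 0], [0.012, 0.002, 0], [0.012, -0.001, 0], [0.011, -0.004, 0], [0.01, -0.006, 0], [0.008, -0.009, 0], [0.006, -0.01, 0]]
```

Crank at about 7.03 rad; 5.5 rad to go.

drive_tool(offset=[[0.01,0.007,0],[0.011,0.005,0],[0.012,0.002,0],[0.012,-0.001,0],[0.011,-0.004,0],[0.01,-0.006,0],[0.008,-0.009,0],[0.006,-0.01,0]], angular=[[0,0,0],[0,0,0],[0,0,0],[0,0,0],[0,0,0],[0,0,0],[0,0,0],[0,0,0]])

```text
time_s: 6.32
tcp_pos: [0.4756, -0.1118, 0.0828]
orientation: [0.001, 3.117, -0.02]
force: [3.0, 2.8, -5.2]
gripper_width: 0.239
```

```bash
python3 circ.py 8 0.25
```

```text
ang 2.54 r 0.0463 [ 0.4755947  -0.11179572  0.08282008] [ 3.   2.8 -5.2] 0.23902311031554524
[[0.007, -0.01, 0], [0.003, -0.012, 0], [-0.0, -0.012, 0], [-0.003, -0.012, 0], [-0.006, -0.01, 0], [-0.008, -0.009, 0], [-0.01, -0.006, 0], [-0.011, -0.003, 0]]
```

drive_tool(offset=[[0.006,-0.011,0],[0.003,-0.012,0],[0,-0.012,0],[-0.003,-0.012,0],[-0.006,-0.01,0],[-0.008,-0.009,0],[-0.01,-0.006,0],[-0.011,-0.003,0]], angular=[[0,0,0],[0,0,0],[0,0,0],[0,0,0],[0,0,0],[0,0,0],[0,0,0],[0,0,0]])

```text
time_s: 6.98
tcp_pos: [0.498, -0.1828, 0.0828]
orientation: [-0.007, 3.127, 0.0]
force: [-4.4, -2.0, -0.8]
gripper_width: 0.236
```

```bash
python3 circ.py 8 0.2
```

```text
ang -1.909 r 0.0475 [ 0.49804126 -0.18284564  0.08284946] [-4.4 -2.  -0.8] 0.23631088027700928
[[-0.009, -0.003, 0], [-0.01, -0.0, 0], [-0.009, 0.002, 0], [-0.009, 0.003, 0], [-0.008, 0.005, 0], [-0.007, 0.007, 0], [-0.006, 0.008, 0], [-0.004, 0.009, 0]]
```

drive_tool(offset=[[-0.009,-0.003,0],[-0.01,0,0],[-0.009,0.002,0],[-0.009,0.003,0],[-0.008,0.005,0],[-0.007,0.007,0],[-0.006,0.008,0],[-0.004,0.009,0]], angular=[[0,0,0],[0,0,0],[0,0,0],[0,0,0],[0,0,0],[0,0,0],[0,0,0],[0,0,0]])

```text
time_s: 7.65
tcp_pos: [0.5607, -0.155, 0.0828]
orientation: [0.003, 3.139, -0.009]
force: [-5.8, -2.1, 0.0]
gripper_width: 0.237
```

```bash
python3 circ.py 4 0.07
```

```text
ang -0.347 r 0.0499 [ 0.56074212 -0.15495587  0.08280554] [-5.8 -2.1  0. ] 0.2369152977421378
[[0.001, 0.004, 0], [-0.001, 0.003, 0], [-0.001, 0.003, 0], [-0.0, 0.003, 0]]
```

drive_tool(offset=[[-0.001,0.005,0],[-0.001,0.004,0],[0,0.003,0],[0,0.002,0],[0,0,0],[0,0,0]], angular=[[0,0,0],[0,0,0],[0,0,0],[0,0,0],[0,0,0],[0,0,0]])

```text
time_s: 8.15
tcp_pos: [0.5637, -0.1384, 0.0829]
orientation: [-0.002, 3.139, -0.02]
force: [-3.0, -2.9, -1.9]
gripper_width: 0.239
```

```bash
python3 circ.py 1 0.07
```

```text
ang -0.007 r 0.0499 [ 0.56370168 -0.13835439  0.08288081] [-3.  -2.9 -1.9] 0.2390222218899677
[[0.002, 0.003, 0]]
```

drive_tool(offset=[[0,0,0],[0,0,0],[0,0,0],[0,0,0]], angular=[[0,0,0],[0,0,0],[0,0,0],[0,0,0]], jaw=0.3)

```text
time_s: 8.48
tcp_pos: [0.5683, -0.1366, 0.0848]
orientation: [-0.005, 3.129, -0.015]
force: [-0.1, 0.5, -0.2]
gripper_width: 0.654
```

drive_tool(offset=[[0,0,-0.03],[0,0,-0.035],[0,0,-0.035],[0,0,-0.035],[0,0,0]], angular=[[0,0,0],[0,0,0],[0,0,0],[0,0,0],[0,0,0]])

```text
time_s: 8.9
tcp_pos: [0.5671, -0.1331, 0.2243]
orientation: [-0.007, 3.128, -0.008]
force: [1.7, -0.0, 1.2]
gripper_width: 0.647
```

drive_tool(offset=[[-0.001,0.036,-0.004],[-0.001,0.036,-0.004],[-0.001,0.036,0],[-0.001,0.036,0],[-0.001,0.03,0],[0,0,0],[0,0,0]], angular=[[0,0,0],[0,0,0],[0,0,0],[0,0,0],[0,0,0],[0,0,0],[0,0,0]], jaw=0.4)

```text
time_s: 9.48
tcp_pos: [0.5789, 0.0477, 0.2388]
orientation: [-0.001, 3.107, -0.005]
force: [0.3, -0.6, -0.2]
gripper_width: 0.7
```

```bash
python3 - <<'E'
from h import *
c=capture("wrist"); c["pixels"]=np.asarray(c["pixels"]); np.save("w2.npy",c,allow_pickle=True)
im=c["pixels"].copy(); s=state(); print(s["tcp_pos"],s["orientation"])
O=np.array([.5548,.0518,0]); Q=R.from_euler("z",-.005).as_matrix()
for p in((-8,-30,132),(-8,30,132),(0,-30,132),(0,30,132),(10,0,122),(28,0,122),(60,-45,132),(60,45,132)):
    q=proj(c,O+Q@np.array(p)/1000); print(p,np.round(q,1)); cv2.circle(im,tuple(int(round(t)) for t in q),3,(255,0,0),1)
cv2.imwrite("pics/w2.png",cv2.cvtColor(im,cv2.COLOR_RGB2BGR))
E
```

```text
[0.57884834 0.04756169 0.23882198] [-5.03321815e-04  3.10701064e+00 -4.30943107e-03]
(-8, -30, 132) [225.7 151.2]
(-8, 30, 132) [298.3 151.6]
(0, -30, 132) [225.9 160.7]
(0, 30, 132) [297.9 161.1]
(10, 0, 122) [261.7 169.8]
(28, 0, 122) [261.5 189.5]
(60, -45, 132) [211.  226.7]
(60, 45, 132) [311.5 227.2]
```

View pics/w2.png

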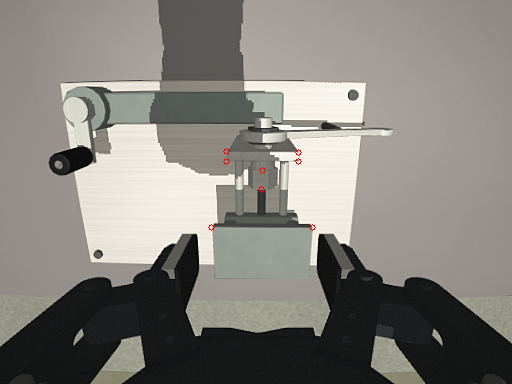

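The wrist view shows the lip edge right at my predicted points for full travel, (211,227) and (311,227). The bolt head sits at about (262,177), in line with the predicted (262,170..190). The gap is open, so I work out the tilted approach pose.

```bash
cat > tgt.py <<'E'
import sys; from h import *
# args: bolt tilt (rad), backoff along tool (m), opt dx
th,b=float(sys.argv[1]),float(sys.argv[2])
B=np.array([.5755,.0517,.110]); D=R.from_euler("x",-th)*R.from_euler("z",-.005)*R.from_rotvec([0,np.pi,0])
st=state(); C=R.from_rotvec(st["orientation"]); z=D.as_matrix()[:,2]
tgt=B+z*(.019-b); e=C.inv().apply(tgt-st["tcp_pos"])
g=st["tcp_pos"]-.019*C.as_matrix()[:,2]
print("offset tool",e.round(4),"ang units",((C.inv()*D).as_rotvec()/np.radians(5)).round(2),"tcp",st["tcp_pos"].round(4),"tgt",tgt.round(4),"grasp-bolt",(g-B).round(4),"F",st["force"].round(1),"M",st["ft_torque"].round(2),"w",round(st["gripper_width"],3),"t",st["time_s"])
E
python3 tgt.py 0.35 0.12
```

```text
offset tool [0.0045 0.0389 0.0337] ang units [ 3.98  0.38 -0.01] tcp [0.5788 0.0476 0.2388] tgt [0.5755 0.0863 0.2049] grasp-bolt [ 0.0027 -0.0041  0.1478] F [-0.3  1.   0.8] M [0.01 0.01 0.01] w 0.699 t 9.5333
```

drive_tool(offset=[[0.0045,0.02,0.017],[0,0.019,0.017],[0,0,0],[0,0,0],[0,0,0],[0,0,0],[0,0,0]], angular=[[0,0.38,0],[0,0,0],[1,0,0],[1,0,0],[1,0,0],[1,0,0],[0,0,0]])

```text
time_s: 10.12
tcp_pos: [0.5786, 0.0777, 0.2043]
orientation: [0.025, 3.084, -0.574]
force: [-0.4, 0.3, -1.4]
gripper_width: 0.701
```

```bash
python3 tgt.py 0.35 0.06
```

```text
offset tool [0.0033 0.0089 0.0564] ang units [-0.21  0.01 -0.13] tcp [0.5786 0.0777 0.2043] tgt [0.5755 0.0658 0.1485] grasp-bolt [0.003  0.0328 0.112 ] F [-0.4  0.3 -1.4] M [0.35 0.06 0.02] w 0.701 t 10.1167
```

drive_tool(offset=[[0.003,0.009,0.018],[0,0,0.019],[0,0,0.019],[0,0,0],[0,0,0]], angular=[[-0.2,0,0],[0,0,0],[0,0,0],[0,0,0],[0,0,0]])

```text
time_s: 10.53
tcp_pos: [0.5784, 0.0627, 0.1475]
orientation: [0.034, 3.089, -0.533]
force: [0.8, 0.2, 0.7]
gripper_width: 0.704
```

```bash
python3 tgt.py 0.35 0.0; python3 - <<'E'
from h import *
c=capture("wrist"); cv2.imwrite("pics/w3.png",cv2.cvtColor(np.asarray(c["pixels"]),cv2.COLOR_RGB2BGR))
E
```

```text
offset tool [0.0031 0.002  0.0579] ang units [ 0.1   0.03 -0.2 ] tcp [0.5784 0.0627 0.1475] tgt [0.5755 0.0452 0.0922] grasp-bolt [0.0028 0.0173 0.0554] F [0.8 0.2 0.7] M [ 0.28 -0.05 -0.  ] w 0.704 t 10.5333
```

View pics/w3.png

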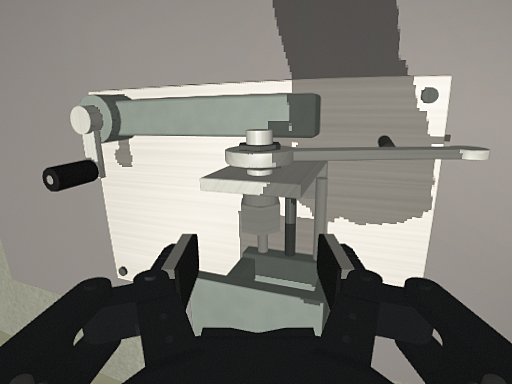

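The wrist view at the tilt shows the spanner horizontal, so the tilt matches. The head at (261,215) is centred between the pads at columns 190 and 327. I go in.

drive_tool(offset=[[0.004,0.002,0.014],[0,0,0.015],[0,0,0.015],[0,0,0.012],[0,0,0],[0,0,0]], angular=[[0,0,-0.2],[0,0,0],[0,0,0],[0,0,0],[0,0,0],[0,0,0]])

```text
time_s: 11.08
tcp_pos: [0.5808, 0.0438, 0.101]
orientation: [0.015, 3.082, -0.523]
force: [-0.4, 0.2, 0.6]
gripper_width: 0.698
```

```bash
python3 tgt.py 0.35 0.0
```

```text
offset tool [0.0054 0.0042 0.0078] ang units [ 0.16  0.15 -0.08] tcp [0.5808 0.0438 0.101 ] tgt [0.5755 0.0452 0.0922] grasp-bolt [ 0.005  -0.0017  0.0089] F [-0.4  0.2  0.6] M [0.32 0.   0.02] w 0.698 t 11.0833
```

drive_tool(offset=[[0.005,0.004,0.005],[0.002,0.001,0.004],[0,0,0]], angular=[[0.1,0.15,0],[0,0,0],[0,0,0]])

```text
time_s: 11.33
tcp_pos: [0.5756, 0.0461, 0.0934]
orientation: [0.021, 3.089, -0.538]
force: [0.2, -0.1, -0.1]
gripper_width: 0.697
```

```bash
python3 tgt.py 0.35 0.0
```

```text
offset tool [ 0.0001 -0.0004  0.0014] ang units [ 0.06  0.04 -0.11] tcp [0.5756 0.0461 0.0934] tgt [0.5755 0.0452 0.0922] grasp-bolt [0.     0.0008 0.0013] F [ 0.2 -0.1 -0.1] M [ 0.31  0.06 -0.02] w 0.697 t 11.3333
```

Centred to about 1 mm. Close.

drive_tool(offset=[[0,0,0],[0,0,0],[0,0,0],[0,0,0],[0,0,0],[0,0,0],[0,0,0]], angular=[[0,0,0],[0,0,0],[0,0,0],[0,0,0],[0,0,0],[0,0,0],[0,0,0]], jaw=-1)

```text
time_s: 11.92
tcp_pos: [0.5761, 0.0459, 0.095]
orientation: [0.019, 3.087, -0.542]
force: [-1.3, -0.2, -0.3]
gripper_width: 0.268
```

```bash
python3 tgt.py 0.35 0.0
```

```text
offset tool [0.0006 0.0003 0.0029] ang units [ 0.03  0.06 -0.1 ] tcp [0.5761 0.0459 0.095 ] tgt [0.5755 0.0452 0.0922] grasp-bolt [0.0005 0.0006 0.0028] F [-1.3 -0.2 -0.3] M [0.16 0.06 0.06] w 0.268 t 11.9167
```

drive_tool(offset=[[0,0.001,0],[0,0.001,0],[0,0.001,0],[0,0.001,0],[0,0.001,0]], angular=[[-0.8,0,0],[-0.8,0,0],[-0.8,0,0],[-0.8,0,0],[-0.8,0,0]])

```text
time_s: 12.33
tcp_pos: [0.5762, 0.0514, 0.094]
orientation: [0.013, 3.131, 0.013]
force: [1.2, -0.2, -7.2]
gripper_width: 0.264
```

```bash
python3 tgt.py 0.0 0.0
```

```text
offset tool [0.0007 0.0002 0.003 ] ang units [ 0.09  0.12 -0.04] tcp [0.5762 0.0514 0.094 ] tgt [0.5755 0.0517 0.091 ] grasp-bolt [ 0.0005 -0.0004  0.003 ] F [ 1.2 -0.2 -7.2] M [-0.17 -0.21 -0.22] w 0.264 t 12.3333
```

drive_tool(offset=[[0,0,0],[0,0,0],[0,0,0],[0,0,0],[0,0,0],[0,0,0]], angular=[[0,0,0],[0,0,0],[0,0,0],[0,0,0],[0,0,0],[0,0,0]])

```text
time_s: 12.83
tcp_pos: [0.5762, 0.0515, 0.094]
orientation: [0.017, 3.131, 0.015]
force: [0.3, -0.9, -0.2]
gripper_width: 0.265
```

```bash
python3 tgt.py 0.0 0.0; python3 - <<'E'
from h import *
O=np.array([.5548,.0518,0]); Q=R.from_euler("z",-.005).as_matrix(); ims=[]
for n in("side","wrist"):
    c=capture(n); c["pixels"]=np.asarray(c["pixels"]); np.save(n+"4.npy",c,allow_pickle=True); im=c["pixels"].copy()
    for th,col in((-.13,(0,255,0)),(0,(255,0,0)),(.13,(0,0,255)),(.35,(255,255,0))):
        e=proj(c,O+Q@np.array([-.019,.131*np.cos(th),.110-.131*np.sin(th)])); print(n,th,np.round(e,1))
        cv2.circle(im,tuple(int(round(t)) for t in e),1 if n=="side" else 3,col,-1 if n=="side" else 1)
    if n=="side": im=cv2.resize(im[140:240,220:360],(560,400),interpolation=cv2.INTER_NEAREST); im=im[:290]
    else: im=cv2.resize(im[60:340],(560,306))
    ims.append(im)
cv2.imwrite("pics/f4.png",cv2.cvtColor(np.vstack(ims),cv2.COLOR_RGB2BGR))
E
```

```text
offset tool [0.0007 0.0002 0.003 ] ang units [ 0.11  0.12 -0.07] tcp [0.5762 0.0515 0.094 ] tgt [0.5755 0.0517 0.091 ] grasp-bolt [ 0.0005 -0.0004  0.003 ] F [ 0.3 -0.9 -0.2] M [-0.18  0.06 -0.13] w 0.265 t 12.8333
side -0.13 [262.1 154.4]
side 0 [262.  158.9]
side 0.13 [262.  163.7]
side 0.35 [262.6 172.4]
wrist -0.13 [569.2 187.8]
wrist 0 [537.9 178.1]
wrist 0.13 [508.2 170.3]
wrist 0.35 [461.7 160.5]
```

View pics/f4.png

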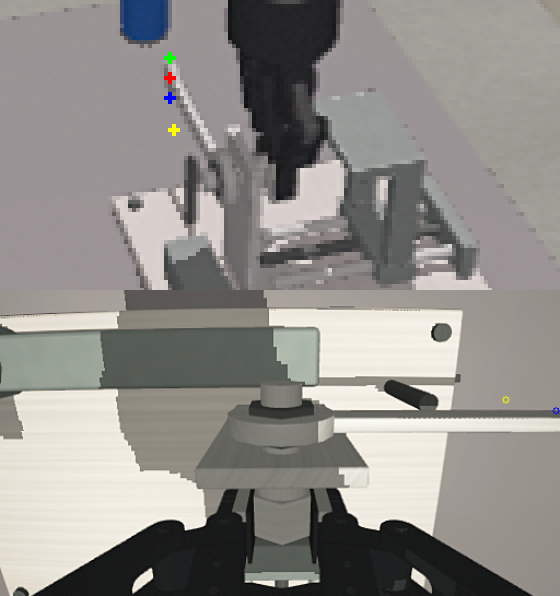

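Side view: the spanner's end sits at the red and green marks, near (170,70) in the crop, so it is about level. The wrist view shows the fingers on the head and the handle running straight right. I check the angle numerically from the handle's edges in the saved wrist image.

```bash
python3 - <<'E'
from h import *
c=np.load("wrist4.npy",allow_pickle=True).item(); g=c["pixels"].mean(2)
O=np.array([.5548,.0518,0]); Q=R.from_euler("z",-.005).as_matrix()
cols=np.arange(325,505,20)
for u in cols:
    d=np.diff(g[160:200,u-1:u+2].mean(1)); print(u,"rise",161+d.argmax(),"fall",161+d.argmin(),np.round(g[166:194:2,u]).astype(int))
for th in(-.1,0,.1):
  for nm,x in(("front",-.022),("rear",-.016)):
    P=[proj(c,O+Q@np.array([x,r*np.cos(th)+.0075*np.sin(th),.110-r*np.sin(th)+.0075*np.cos(th)])) for r in(.03,.06,.09,.12)]
    print(th,nm,np.round(P,1).tolist())
E
```

```text
325 rise 177 fall 170 [238 245  75 100 101 116 240 248 244 241 235 229 212 241]
345 rise 177 fall 170 [236 243  73 100  98 115 240 247 243 239 235 227 213 240]
365 rise 161 fall 170 [235 242  74  99 101 102 243 245 243 239 234 227 204 240]
385 rise 177 fall 189 [111 106  97 102  99 113 243 243 241 238 233 225 207 237]
405 rise 178 fall 170 [235 242  95  99  98 110 246 240 239 237 232 227 197 236]
425 rise 177 fall 190 [155 160  97  99  98 111 242 236 236 235 231 227 135 155]
445 rise 177 fall 190 [152 157 101  96  97 127 235 234 232 235 229 224 123 153]
465 rise 177 fall 190 [150 154  95  93  93 129 224 229 228 232 227 221 117 150]
485 rise 177 fall 190 [149 152  97  94  93 128 226 225 222 228 226 216 138 147]
-0.1 front [[329.2, 178.1], [405.8, 179.3], [481.7, 180.8], [553.7, 182.3]]
-0.1 rear [[328.3, 192.6], [403.9, 194.0], [478.8, 195.4], [550.1, 196.7]]
0 front [[329.6, 176.3], [401.4, 175.9], [469.5, 175.6], [532.2, 175.5]]
0 rear [[328.8, 190.6], [399.7, 189.9], [467.0, 189.3], [529.1, 188.8]]
0.1 front [[329.3, 174.7], [396.0, 172.7], [456.9, 171.1], [511.4, 169.7]]
0.1 rear [[328.5, 188.6], [394.4, 186.2], [454.6, 184.0], [508.7, 182.0]]
```

The handle's edges stay at rows 177 and 190 from root to tip, which gives a bolt angle of about -0.02 rad. That is level and steady, so I hand in.

```bash
python3 -c "
from h import *
print(finish_job()); s=state(); print(s['time_s'],s['tcp_pos'],s['gripper_width'])"
```

```text
the job is handed in; nothing more can be done
None
the job is handed in; nothing more can be done
```

I wound the crank counter-clockwise by its knob from about 0.65 rad to about 12.56 rad. I then gripped the hidden bolt head through the opened gap with the tool tilted 20°, turned it to level, and handed in at about 13 s still gripping it.

Last checks:
- **Jaw:** the lip edge appeared where full 50 mm travel predicts. The jaw itself was never pushed.
- **Spanner:** the handle edges in the wrist image put the bolt at about -0.02 rad, against a limit of ±0.13. The side view agreed.
- **Grip:** the measured opening, about 23 mm, matches the 24 mm head. The grasp point was about 3 mm from the head's centre by my estimate, and the pose held still for 0.5 s.
- **Not measured:** I did not re-measure the bottle, screwdriver and tray. No move went near them on the surface, and the wrist force stayed below 10 N at every reading. The grip force has no direct reading, so I judged it from the fingers stopping on the head and the spanner staying level.

No check failed or disagreed.

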